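Pop open the tea caddy and set out the infuser

ROBOT

A 6-joint arm with a two-finger parallel gripper is mounted at the origin on the work surface. World frame = base frame: x ahead of the robot, y to its left, z up, the work surface at z = 0. Lengths are in mm, angles in rad, forces in N, time in s.
With the tool pointing down it reaches from about 350 to 725 mm from the base axis. Payload 6 kg.
Tool frame: the origin (TCP) lies on the centre line of the jaws, within the pads' length; the fingertips stand 8 mm ahead of it and the grasp point (between the pads) lies 11 mm behind it; z points along the fingers, y is the line along which they close (so a half turn about z gives the same grasp; the last joint's range is limited). The gripper opens to 85 mm and grips with 20 to 120 N. Pads are 22 mm wide; open, the fingers measure 114 mm over their backs; the gripper's body (76 mm by 85 mm) begins 54 mm behind the grasp point. The pads swing forward as they close: fully open they stand 13 mm farther back than shut.
Start: joints at [0.334, 0.04, 0.085, 0, -1.615, -0.334], TCP at [599.979, 0.019, 239.261] pointing down, gripper open.
Joint ranges: [-2.56, 2.56], [-1.29, 2.01], [-1.08, 1.49], [-3.29, 1.98], [-2.81, -0.18], [-2.99, 2.99]. Speed limits (rad/s): [2.57, 2.57, 3.01, 3.14, 3.14, 3.14].

INTERFACE

Orientations are given as [roll, pitch, yaw] about the fixed x, y, z axes, in that order (R = Rz(yaw) Ry(pitch) Rx(roll)).
In Python, from workcell import * gives the robot as it stands.
- The arm moves only by the tool step_arm, never from a script. Its arguments are lists of equal length, an entry for each row: "translation": the shift along the tool's x, y, z in cm, a list of three; "dr": the turn, a rotation vector about the tool's x, y, z in degrees, a list of three. In form: {"translation": [[x, y, z], ...], "dr": [[wx, wy, wz], ...]}. A call has 1 to 12 rows; each row shifts and turns the commanded pose from where the row before left it, along the tool's axes as they then stand; what a row does not reach is not made up. A row lasts 1/10 s, in which the tool goes at most 50 mm and 8.59 degrees, less where a joint would pass 70% of its speed; a pose out of reach is approached as far as the arm can. A call is refused whole if a number of a shift passes 5 or a number of a turn 8.59, either way. A call with a gripper value outside its range is refused whole. "claw" is the gripper command: -1 is shut, 1 is fully open, values between are in proportion, set as the call begins (left out, the last holds). The fingers move at their own pace and stop on an object; "grip_force" is the grip in N (left out, the last holds). Time passes only in rows, so rows that do not move let the fingers close. It gives the time, the measured TCP pose, the force, the opening and the grip force at its end, in the units of the state.
- state(): the state, without advancing time (a new reading comes with each control period).
- snapshot(name): name is "scene" or "side" or "wrist"; returns (picture, depth): 480x640x3 uint8, red, green, blue; 480x640 float32, mm along the optical axis (not along the pixel's ray), 0 where there is no reading.
- calibration(name): a dict with "mtx" (3x3 intrinsics, pixels), "R" (3x3) and "t" (3): a world point X has camera coordinates R X + t; the wrist camera has in their place "mount" (4x4, takes a point from camera to tool coordinates, whose origin is the TCP and whose axes are the flange's). Camera axes: x right, y down, z forward; pixel columns grow to the right and rows downward; lengths in mm; the calibration is good to about 2 mm. A picture is of the moment at which its call begins: read the wrist's pose just before it. calibration takes no time and is no camera call.
- job_done(): hands the job in; it is judged then, once.
The state is a dict: "time": time; "q": joint angles; "qvel": joint speeds; "effort": joint torques, N m; "eef_pos": TCP position; "ee_rot": TCP orientation; "contact_force": force on the tool from outside, world axes, zero at the start; "torque": the same for the moment, N m; "opening": finger opening in mm; "grasp_force": force on a finger pad.
Only numpy, scipy, OpenCV 4.12 (cv2) and the standard library are available. Lean on these libraries where they do the work, as an engineer would, in place of code of your own. Each camera call takes 0.05 s, during which the arm holds its last target. There are 200 camera calls.

TASK

Press the thumb release on the front of the steel tea caddy so that its sprung lid pops up, then steady the lid and lay it gently back, at least upright, so that it stands open and still by itself. Then lift the tea infuser out of the caddy and stand it, upright and softly, in the middle of the top saucer of the stack. The caddy is not fixed down and tips easily, so neither tip nor shove it, leave it where it stands with its lid still open, and leave the saucers, tray, cups, jar, sugar pot and milk jug alone.

Things in the scene. Friction and masses are not known exactly. Their poses are not given: they have to be found in the camera images.
- caddy: tea caddy: round steel canister standing loose, about 0.9 kg, 110 mm across, wall 3 mm, rim 115 mm high, inner floor 4 mm up. Origin: centre of its underside, z up; +x points from the release (front) to the lid hinge (back). The release overhangs the foot, so over about 13 N down on its pad tips the caddy forwards; about 3 N level on the raised lid at its stop tips it backwards
- release_pad (a point): centre of the top of the thumb pad, a level ribbed aluminium plate, 26 mm along the caddy's x by 30 mm, 111 mm high, 92 mm in front of the caddy's axis. A hook 22 mm wide stands behind it up to 126 mm, its face 23 mm nearer the axis. Pressed straight down it sinks on a spring: 2 N at first, 3 to 5 N where the lid is let go (5 to 7 mm), 4 to 6 N at the end stop (8 mm)
- release (a joint): tilt of the release lever, rad: 0 at rest, 0.31 fully pressed
- lid (a joint): angle of the lid, rad: 0 shut and latched, 1.57 upright, 1.9 at its back stop. Let go, it jumps up, sways and comes to rest on a spring pin at about 0.7; lifted and let go below about 1.3 it drops back there. The hinge is slightly stiff: from about 1.4 on the lid stays where it is left. About 0.7 N from below at the front edge lifts it
- lid_hinge (a point): middle of the hinge line of the lid, at the back of the rim, 62 mm behind the caddy's axis and 121 mm above the worktop; the hinge line runs along the caddy's y
- lid_front (a point): front edge of the lid's underside, in the middle, 117.5 mm from the hinge line. The lid is a round steel plate, 112 mm across and 9 mm thick, with a thin rubber disc under it; a 22 mm wide catch sticks out 6 mm at the front
- infuser_c (a point): centre (half-way up) of the tea infuser, a slotted steel cylinder standing loose in the caddy within 15 mm of its axis: 44 mm across, 86 mm high in all, about 90 g, z up; its foot is 43 mm below this centre. On top a round knob, 16 mm across, from 25 to 43 mm above the centre; the shoulder below the knob is 22 mm above the centre near the axis, 15 mm at the edge
- saucers: stack of five white saucers, 140 mm across, rim 54 mm above the worktop; origin: centre of its underside, z up; loose
- saucer_well (a point): centre of the flat well of the top saucer, 40 mm above the worktop; the well is flat out to 42 mm from its centre
- tray: copper-coloured aluminium tray, 180 by 320 mm, 16 mm high, with two of the glass cups on it; origin: centre of its underside
- cup_a: glass cup on the tray, 76 mm across, 85 mm high; origin: centre of its underside
- cup_b: second glass cup on the tray, the same
- cup_c: glass cup on the worktop between the caddy and the saucers, the same
- cup_d: glass cup at the outer left or right of the worktop, the same
- jar: closed glass jar with a steel twist cap, 88 mm across, 144 mm high, at the outer left or right; origin: centre of its underside
- sugar_pot: white lidded sugar pot, 92 mm across, 90 mm high; origin: centre of its underside
- milk_jug: white milk jug, 60 mm across, 75 mm high, with a handle; origin: centre of its underside
There are look-alikes about, which are no part of the job. Leave any purple or yellow look-alike of the caddy alone.

How it is judged:
By the outcome, as a careful person would: the job done as asked, in the order asked, and still so for the second after the job is handed in, with the robot touching nothing.
It also fails if it takes over 59 s, if anything falls off the work surface, if the arm or the gripper's body presses on something with over 40 N, if the wrist force passes 120 N, or if a joint passes its speed limit or range.

## Working session

There is one attempt and no reset: what is moved stays moved. The work goes in short steps, Python scripts to look and compute and a tool call to move; the robot and the scene stay as the last step left them, time stands still between calls to the robot, and variables do not carry over. Pictures are saved under pics/ and viewed, at most 14 in all, crops included, and the job is handed in when it is done.

Besides the shell and the picture viewer there is one more tool, called after ">>>" as name(argument=value, ...) on one line, values as JSON. step_arm: Moves the arm, as the interface text tells. Its arguments: {"type":"object","properties":{"translation":{"type":"array","items":{"type":"array","items":{"type":"number"}}},"dr":{"type":"array","items":{"type":"array","items":{"type":"number"}}},"claw":{"type":"number"},"grip_force":{"type":"number"}},"required":["translation","dr"]}

```bash
mkdir -p pics; ls; cat > h.py <<'E'
import numpy as np, cv2
from workcell import *
def cloud(name,d,st=None):
    c=calibration(name);K=np.array(c["mtx"]);v,u=np.mgrid[0:480,0:640]
    P=np.stack([(u-K[0,2])/K[0,0]*d,(v-K[1,2])/K[1,1]*d,d],-1).astype(float)
    if name!="wrist":
        return (P-np.array(c["t"]).ravel())@np.array(c["R"])
    from scipy.spatial.transform import Rotation as R
    M=np.array(c["mount"]);P=P@M[:3,:3].T+M[:3,3]
    return P@R.from_euler("xyz",st["ee_rot"]).as_matrix().T+np.array(st["eef_pos"])
def take(name,save=None):
    st=state();p,d=snapshot(name)
    if save: cv2.imwrite("pics/"+save,p[...,::-1])
    X=cloud(name,d,st);X[d==0]=np.nan
    return p,d,X
E
python3 - <<'E'
from h import *
for n in ("scene","side"):
    p,d,X=take(n,n+"0.png"); np.savez(n+"0.npz",p=p,X=X)
print(state())
E
```

```text
pics
{'time': 0.1, 'q': array([ 3.33676297e-01,  4.07611793e-02,  8.39056509e-02, -3.75014675e-04,
       -1.61547704e+00, -3.33691315e-01]), 'qvel': array([ 9.70776554e-04,  6.54225935e-05,  1.00819194e-03,  1.46776339e-03,
        1.32416832e-03, -3.81272425e-04]), 'effort': array([-5.15327309e-03, -3.69345725e+01,  3.48282552e+01,  6.95181236e+00,
       -4.58455834e-03,  1.14540936e-05]), 'eef_pos': array([5.99726703e+02, 5.15324264e-02, 2.38377118e+02]), 'ee_rot': array([ 3.14001844e+00, -1.49170090e-04, -1.57079476e+00]), 'contact_force': array([-0.79349939, -0.08625227,  0.24452102]), 'torque': array([-0.03738483, -0.04461866, -0.04750559]), 'grasp_force': 0.0, 'opening': 85.47844789757795}
```

View pics/scene0.png

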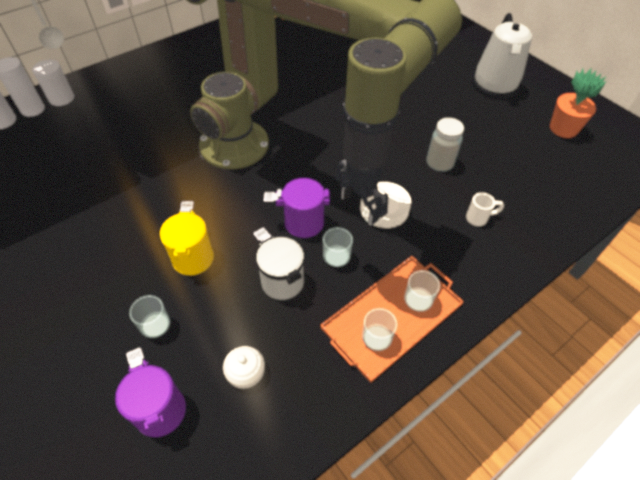

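View pics/side0.png

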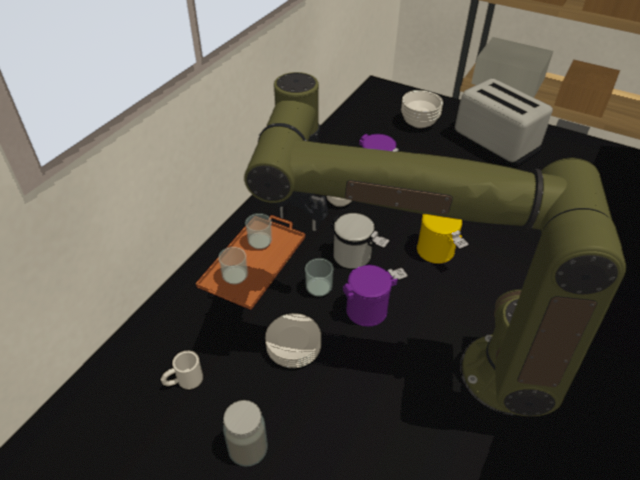

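Candidates: the steel caddy is at scene (281,268). The look-alikes are purple at (304,208) and (152,400), and yellow at (187,243). I choose the steel one: its pale pad looks to be at (262,235) and its hinge at (294,275). Checking this with a close crop and measurements.

```bash
python3 - <<'E'
from h import *
z=np.load("scene0.npz");p,X=z["p"],z["X"];s=np.load("side0.npz");ps,Xs=s["p"],s["X"]
a=cv2.resize(p[215:315,230:330],(400,400),interpolation=2);b=cv2.resize(ps[200:280,320:400],(400,400),interpolation=2)
cv2.imwrite("pics/crop.png",np.hstack([a,b])[...,::-1])
np.set_printoptions(precision=1,suppress=True)
for uv in [(262,235),(281,255),(294,275),(270,243),(304,192),(385,205),(338,238),(375,330),(425,285)]: print("scene",uv,X[uv[1],uv[0]])
for uv in [(380,240),(353,225),(293,330),(370,278)]: print("side",uv,Xs[uv[1],uv[0]])
# lid top points
for n,Y,box in(("scene",X,(215,315,230,330)),("side",Xs,(200,280,320,400))):
    r=Y[box[0]:box[1],box[2]:box[3]].reshape(-1,3)
    m=(r[:,2]>118)&(r[:,2]<150); q=r[m]
    print(n,m.sum(),np.median(q,0),cv2.minEnclosingCircle(q[:,:2].astype(np.float32)),np.percentile(q[:,2],[5,50,95]))
    m=(r[:,2]>100)&(r[:,2]<117); q=r[m]; print("pad-ish",len(q)); 
E
```

```text
scene (262, 235) [ 439.2 -168.7  110.6]
scene (281, 255) [ 526.3 -170.1  124.1]
scene (294, 275) [ 591.5 -178.3  124.3]
scene (270, 243) [ 480.5 -171.2  123.8]
scene (304, 192) [397.1  -6.  125.5]
scene (385, 205) [671.2   4.5 323.1]
scene (338, 238) [524.9  11.8  43.3]
scene (375, 330) [778.2 -73.4   8.2]
scene (425, 285) [768.9 100.   34.4]
side (380, 240) [ 436.8 -170.2  107. ]
side (353, 225) [ 523.2 -170.8  124.6]
side (293, 330) [518.2 175.8  39.1]
side (370, 278) [395.5 -14.8 121.2]
scene 1497 [ 528.4 -175.7  125.1] ((524.5670166015625, -174.93630981445312), 68.99571990966797) [121.2 125.1 128.5]
pad-ish 336
side 1310 [ 492.1 -143.4  122.4] ((469.4737243652344, -109.9703369140625), 140.6983642578125) [118.8 122.4 126.6]
pad-ish 419
```

View pics/crop.png

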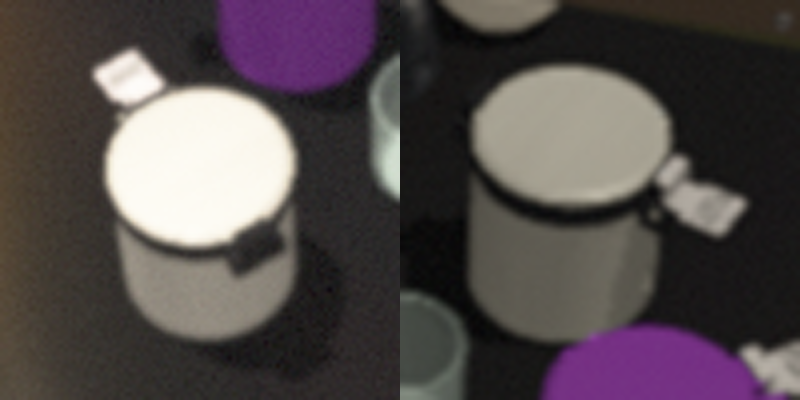

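The crops show the bright pad with its ribs at crop (130,78), which is scene (262,235), facing the robot. The black hinge is opposite at crop (255,245). Next I fit both more closely and check the camera mount.

```bash
python3 - <<'E'
from h import *
np.set_printoptions(precision=2,suppress=True)
for n in("scene","side"):
    z=np.load(n+"0.npz");p,X=z["p"].astype(int),z["X"]
    g=p.min(-1);gray=(p.max(-1)-g)<60
    near=np.hypot(X[...,0]-525,X[...,1]+172)<75
    m=near&(X[...,2]>119)&(X[...,2]<131)&gray&(g>(130 if n=="scene" else 95))
    q=X[m][:,:2]; h=cv2.convexHull(q.astype(np.float32))[:,0]
    print(n,"lid",m.sum(),q.min(0),q.max(0),cv2.fitEllipse(h),np.median(X[m][:,2]))
    m=(np.hypot(X[...,0]-438,X[...,1]+169)<24)&(X[...,2]>100)&(X[...,2]<120)&(g>110)&gray
    q=X[m];print("pad",m.sum(),q.mean(0),cv2.minAreaRect(q[:,:2].astype(np.float32)),np.median(q[:,2]))
print(np.array(calibration("wrist")["mount"]),np.array(calibration("wrist")["mtx"]))
E
```

```text
scene lid 1430 [ 456.47 -230.04] [ 579.45 -118.6 ] ((520.6493530273438, -172.867431640625), (109.0237808227539, 124.21720123291016), 75.03712463378906) 125.09407553910494
pad 104 [ 434.98 -170.18  110.74] ((439.5138854980469, -169.70079040527344), (29.73212242126465, 38.87887191772461), 87.23674774169922) 110.66396558858649
side lid 723 [ 452.66 -224.21] [ 574.08 -115.29] ((515.4632568359375, -170.06227111816406), (109.02349853515625, 122.2018814086914), 89.27740478515625) 122.55400968143309
pad 95 [ 436.23 -167.46  107.9 ] ((435.2045593261719, -167.79583740234375), (31.82305335998535, 39.55075454711914), 76.88731384277344) 107.56121966565438
[[  -0.     -0.96   -0.28   71.38]
 [   1.     -0.      0.     -1.05]
 [  -0.     -0.28    0.96 -133.67]
 [   0.      0.      0.      1.  ]] [[349.61   0.   322.28]
 [  0.   349.61 237.25]
 [  0.     0.     1.  ]]
```

>>> step_arm(translation=[[3.25,3,0],[3.25,3,0],[3.25,3,0],[3.25,3,0],[0,0,0],[0,0,0]], dr=[[0,0,0],[0,0,0],[0,0,0],[0,0,0],[0,0,0],[0,0,0]], claw=-1)

```text
time: 0.7
eef_pos: [479.5, -130.5, 239.4]
ee_rot: [-3.141, 0.0, -1.572]
contact_force: [0.9, 0.6, -0.8]
opening: 0.2
grasp_force: 0.0
```

```bash
python3 - <<'E'
from h import *
np.set_printoptions(precision=2,suppress=True)
p,d,X=take("wrist","w1.png");np.savez("w1.npz",p=p,X=X)
p=p.astype(int);g=p.min(-1);gray=(p.max(-1)-g)<60
m=(np.hypot(X[...,0]-525,X[...,1]+172)<75)&(X[...,2]>117)&(X[...,2]<135)&gray&(g>110)
q=X[m];h=cv2.convexHull(q[:,:2].astype(np.float32))[:,0];print(m.sum(),q.min(0),q.max(0),cv2.fitEllipse(h),np.median(q[:,2]))
m=(np.hypot(X[...,0]-438,X[...,1]+169)<28)&(X[...,2]>100)&(X[...,2]<116)&(g>90)&gray
q=X[m];print("pad",m.sum(),q.mean(0),q.min(0),q.max(0),cv2.minAreaRect(q[:,:2].astype(np.float32)))
print(state()["eef_pos"],state()["ee_rot"])
E
```

```text
19487 [ 455.28 -229.09  119.18] [ 578.75 -119.13  128.66] ((519.4673461914062, -173.9407196044922), (108.38338470458984, 125.10521697998047), 88.47003936767578) 124.62908340386652
pad 1746 [ 436.55 -169.14  110.1 ] [ 418.96 -189.66  104.48] [ 460.06 -150.15  112.68] ((439.40582275390625, -169.3849639892578), (39.542537689208984, 40.33781814575195), 88.3575439453125)
[ 479.93 -129.95  239.11] [ 3.14  0.   -1.57]
```

View pics/w1.png

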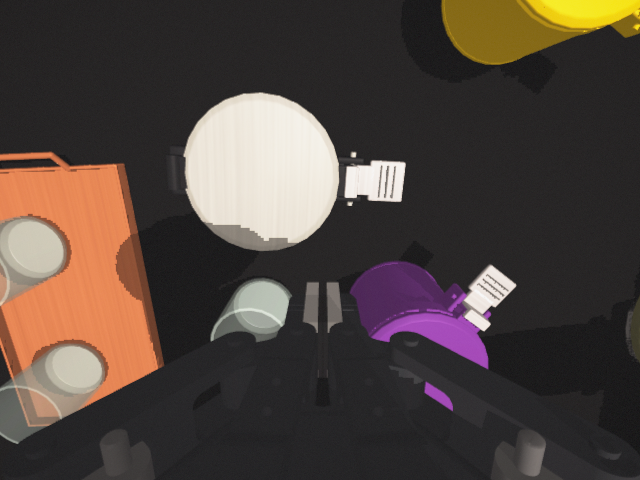

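The wrist view shows the lid centred at (262,171), the hinge at (178,170), the pad spanning about (369–405, 160–202) with centre (387,181), and the hook at (353,181).

```bash
python3 - <<'E'
from h import *
np.set_printoptions(precision=1,suppress=True)
X=np.load("w1.npz")["X"]
med=lambda u,v:np.nanmedian(X[v-2:v+3,u-2:u+3].reshape(-1,3),0)
for u,v in [(387,181),(400,180),(375,180),(387,165),(387,197),(353,181),(262,100),(262,171),(190,171),(330,171),(178,170),(178,155),(178,185),(350,158),(350,203)]: print((u,v),med(u,v))
E
```

```text
(387, 181) [ 432.1 -168.7  110.3]
(400, 180) [ 422.4 -169.5  110.3]
(375, 180) [ 441.  -169.5  110.1]
(387, 165) [ 432.6 -180.5  110.2]
(387, 197) [ 431.4 -156.7  110.1]
(353, 181) [ 458.8 -170.8  125.9]
(262, 100) [ 520.4 -224.4  124. ]
(262, 171) [ 522.5 -177.9  125.7]
(190, 171) [ 573.4 -177.8  124. ]
(330, 171) [ 475.  -177.7  124.3]
(178, 170) [ 582.1 -178.5  123.6]
(178, 155) [ 582.2 -188.6  120.7]
(178, 185) [ 583.  -168.   124.2]
(350, 158) [ 460.1 -185.7  110.2]
(350, 203) [ 459.2 -151.6  107.8]
```

>>> step_arm(translation=[[0,0,0],[0,0,0],[0,0,0],[0,0,0],[0,0,0],[0,0,0],[0,0,0],[0,0,0],[0,0,0],[0,0,0],[0,0,0]], dr=[[0,0,8.5],[0,0,8.5],[0,0,8.5],[0,0,8.5],[0,0,8.5],[0,0,8.5],[0,0,8.5],[0,0,8.5],[0,0,8.5],[0,0,8.5],[0,0,8.5]])

```text
time: 1.85
eef_pos: [480.6, -129.0, 238.5]
ee_rot: [-3.142, -0.002, 3.076]
contact_force: [0.2, -0.3, -0.0]
opening: 0.1
grasp_force: 0.0
```

>>> step_arm(translation=[[0,0,0],[0,0,0],[0,0,0]], dr=[[0,-6,0],[0,-6,0],[0,0,0]])

```text
time: 2.15
eef_pos: [479.2, -129.2, 238.9]
ee_rot: [3.141, 0.212, 3.082]
contact_force: [-0.2, 0.9, 0.5]
opening: -0.1
grasp_force: 0.0
```

```bash
cat >> h.py <<'E'
from scipy.spatial.transform import Rotation as Ro
A=np.array([523.8,-174.1,0]);psi=np.arctan2(-9,152)
CX=np.array([np.cos(psi),np.sin(psi),0]);CY=np.array([-CX[1],CX[0],0])
def pose():
    s=state();return np.array(s["eef_pos"]),Ro.from_euler("xyz",s["ee_rot"]),s
def wpt(cx,cy,z): return A+CX*cx+CY*cy+np.array([0,0,z])
def go(tip):  # shift (cm, tool axes) bringing the fingertip to the caddy-frame point
    p,R,s=pose();t=p+R.as_matrix()[:,2]*8
    return R.as_matrix().T@(wpt(*tip)-t)/10
def tipc():
    p,R,s=pose();t=p+R.as_matrix()[:,2]*8-A
    return np.array([t@CX,t@CY,t[2]])
E
python3 - <<'E'
from h import *
np.set_printoptions(precision=3,suppress=True)
p,R,s=pose();print(p,R.as_matrix(),s["q"],s["contact_force"],tipc());print(go((-89,0,130)))
E
```

```text
[ 479.216 -129.187  238.9  ] [[-0.976  0.059  0.21 ]
 [ 0.058  0.998 -0.012]
 [-0.21   0.    -0.978]] [ 0.18  -0.438 -0.358  0.05  -1.445 -1.812] [-0.222  0.942  0.538] [-45.478  42.201 231.079]
[ 6.379 -4.223  8.966]
```

>>> step_arm(translation=[[2.1,-1.4,3.0],[2.1,-1.4,3.0],[2.1,-1.4,3.0],[0,0,0],[0,0,0]], dr=[[0,0,0],[0,0,0],[0,0,0],[0,0,0],[0,0,0]])

```text
time: 2.65
eef_pos: [435.0, -169.2, 138.4]
ee_rot: [-3.141, 0.208, 3.081]
contact_force: [-0.3, 0.5, 0.7]
opening: 0.1
grasp_force: 0.0
```

```bash
python3 - <<'E'
from h import *
np.set_printoptions(precision=3,suppress=True)
p,d,X=take("wrist","w2.png")
print(tipc(),go((-89,0,114)),go((-89,0,104)),state()["contact_force"])
E
```

```text
[-86.536  -0.197 131.832] [0.613 0.021 1.693] [0.822 0.021 2.671] [-0.196  0.484  0.596]
```

View pics/w2.png

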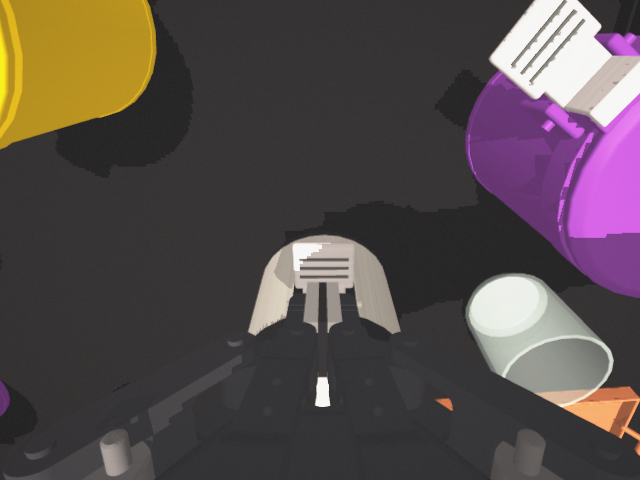

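The fingertips at (322,285) are centred over the ribbed pad at (325,265). I press down gently.

>>> step_arm(translation=[[0.3,0,0.85],[0.3,0,0.85],[0,0,0],[0.04,0,0.2],[0.04,0,0.2],[0,0,0]], dr=[[0,0,0],[0,0,0],[0,0,0],[0,0,0],[0,0,0],[0,0,0]])

```text
time: 3.3
eef_pos: [432.4, -169.1, 116.3]
ee_rot: [3.142, 0.21, 3.081]
contact_force: [-0.3, 0.7, 1.4]
opening: 0.1
grasp_force: 0.9
```

>>> step_arm(translation=[[0.04,0,0.2],[0.04,0,0.2],[0,0,0]], dr=[[0,0,0],[0,0,0],[0,0,0]])

```text
time: 3.6
eef_pos: [432.6, -169.2, 112.6]
ee_rot: [-3.141, 0.21, 3.081]
contact_force: [-2.3, 2.1, 4.8]
opening: -0.0
grasp_force: 2.8
```

```bash
cat >> h.py <<'E'
def lidang(save=None,names=("scene","side")):
    out={}
    for n in names:
        p,d,X=take(n,save and n+save); Y=X-A
        c=np.stack([Y@CX,Y@CY,Y[...,2]],-1).reshape(-1,3)
        m=(abs(c[:,1])<50)&(c[:,2]>135)&(c[:,2]<262)&(c[:,0]>-60)&(c[:,0]<130)&(p.reshape(-1,3).min(1)>70)
        c=c[m]
        if len(c)<30: out[n]=(len(c),);continue
        r=np.hypot(c[:,0]-62,c[:,2]-121);c=c[(r>30)&(r<130)]
        out[n]=(len(c),np.round(np.median(np.arctan2(c[:,2]-121,62-c[:,0])),3),np.round(c.max(0)),np.round(c.min(0)))
    return out
E
python3 - <<'E'
from h import *
print(lidang());s=state();print(s["contact_force"],s["time"],tipc())
E
```

```text
{'scene': (1385, np.float64(0.613), array([ 41.,  50., 187.]), array([-44., -50., 137.])), 'side': (294, np.float64(0.778), array([ 40.,  50., 204.]), array([-27., -49., 141.]))}
[-1.65460921  1.63244474  5.314472  ] 3.7 [-89.65620987  -0.48035619 104.94253899]
```

Lid popped to about 0.7 rad. I move off the pad and tilt the tool to come in under the lid.

>>> step_arm(translation=[[-0.4,0,-1.45],[-0.3,0,-1.45],[0,0,0],[0,0,0],[0,0,0],[0,0,0],[0,0,0]], dr=[[0,0,0],[0,0,0],[0,-8,0],[0,-8,0],[0,-7,0],[0,0,0],[0,0,0]])

```text
time: 4.4
eef_pos: [433.0, -169.3, 144.0]
ee_rot: [3.141, 0.614, 3.081]
contact_force: [0.7, 0.1, 1.3]
opening: -0.1
grasp_force: 0.0
```

```bash
python3 - <<'E'
from h import *
np.set_printoptions(precision=3,suppress=True)
print(lidang("_b.png"));s=state();print(s["contact_force"],s["time"],tipc(),s["q"],s["ee_rot"])
print(go((-65,0,168)),pose()[1].as_matrix().T@CX,pose()[1].as_matrix().T@[0,0,1])
import cv2
a=cv2.imread("pics/scene_b.png")[200:320,210:330];b=cv2.imread("pics/side_b.png")[180:300,310:430]
cv2.imwrite("pics/b.png",cv2.resize(np.hstack([a,b]),(800,400),interpolation=2))
E
```

```text
{'scene': (1403, np.float64(0.737), array([ 44.,  50., 199.]), array([-33., -50., 139.])), 'side': (363, np.float64(0.678), array([ 38.,  50., 200.]), array([-37., -48., 137.]))}
[0.312 0.252 0.235] 4.5 [-85.587  -0.495 137.196] [ 0.164 -1.01  -0.964  0.151 -1.022 -1.835] [-3.141  0.611  3.08 ]
[-3.453  0.053 -1.342] [-0.819  0.002  0.574] [-0.574 -0.    -0.819]
```

View pics/b.png

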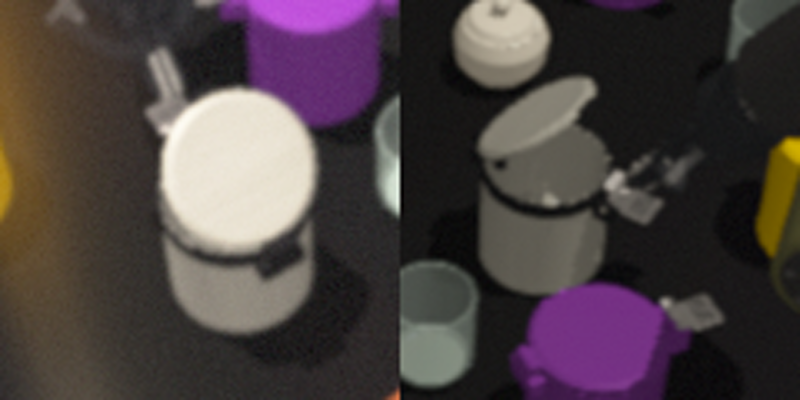

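The scene crop shows the lid standing at about 0.7 rad. In the side crop the caddy is open with its front towards the gripper. I bring the finger under the front edge and lift slowly.

>>> step_arm(translation=[[-1.75,0,-0.67],[-1.7,0,-0.67],[-1.25,0,0.39],[-1.25,0,0.39],[-0.5,0,0.23],[-0.5,0,0.23],[-0.5,0,0.23],[-0.49,0,-0.08],[-0.49,0,-0.08],[-0.49,0,-0.08],[-0.49,0,-0.08]], dr=[[0,0,0],[0,0,0],[0,0,0],[0,0,0],[0,0,0],[0,0,0],[0,0,0],[0,0,0],[0,0,0],[0,0,0],[0,0,0]])

```text
time: 5.6
eef_pos: [509.2, -173.8, 198.0]
ee_rot: [3.142, 0.611, 3.081]
contact_force: [-1.3, 0.2, -0.8]
opening: 0.3
grasp_force: 0.3
```

```bash
python3 - <<'E'
from h import *
np.set_printoptions(precision=3,suppress=True)
print(lidang());s=state();print(s["contact_force"],s["time"],tipc())
E
```

```text
{'scene': (1410, np.float64(0.994), array([ 51.,  50., 224.]), array([-25., -50., 146.])), 'side': (176, np.float64(0.945), array([ 45.,  50., 222.]), array([-15., -41., 146.]))}
[-1.03   0.659  0.181] 5.7 [ -9.731  -0.63  191.862]
```

Lid is following (about 0.96 rad). Continuing along the arc to about 1.5.

>>> step_arm(translation=[[-0.5,0,0.02],[-0.5,0,0.02],[-0.5,0,0.02],[-0.5,0,0.02],[-0.48,0,0.12],[-0.48,0,0.12],[-0.48,0,0.12],[-0.48,0,0.12],[-0.45,0,0.21],[-0.45,0,0.21],[-0.3,0,0.14],[-0.3,0,0.14]], dr=[[0,0,0],[0,0,0],[0,0,0],[0,0,0],[0,0,0],[0,0,0],[0,0,0],[0,0,0],[0,0,0],[0,0,0],[0,0,0],[0,0,0]])

```text
time: 6.9
eef_pos: [560.8, -177.0, 218.2]
ee_rot: [-3.142, 0.611, 3.081]
contact_force: [-0.4, -0.5, 0.2]
opening: -0.1
grasp_force: 0.1
```

>>> step_arm(translation=[[-0.3,0,0.14],[-0.2,0,0.14],[-0.2,0,0.14],[-0.2,0,0.14],[-0.2,0,0.14],[0,0,0]], dr=[[0,0,0],[0,0,0],[0,0,0],[0,0,0],[0,0,0],[0,0,0]])

```text
time: 7.5
eef_pos: [573.7, -177.8, 218.7]
ee_rot: [-3.142, 0.611, 3.081]
contact_force: [-0.7, 0.0, 0.0]
opening: 0.2
grasp_force: 0.0
```

```bash
python3 - <<'E'
from h import *
np.set_printoptions(precision=3,suppress=True)
print(lidang("_c.png"));s=state();print(s["contact_force"],s["time"],tipc())
a=cv2.imread("pics/scene_c.png")[180:320,210:350];b=cv2.imread("pics/side_c.png")[160:300,290:430]
cv2.imwrite("pics/c.png",cv2.resize(np.hstack([a,b]),(800,400),interpolation=2))
E
```

```text
{'scene': (951, np.float64(1.675), array([ 74.,  50., 249.]), array([ 35., -50., 151.])), 'side': (162, np.float64(1.562), array([ 71.,  50., 245.]), array([ 56., -44., 152.]))}
[-0.523  0.581 -0.432] 7.6 [ 54.467  -0.753 212.192]
```

View pics/c.png

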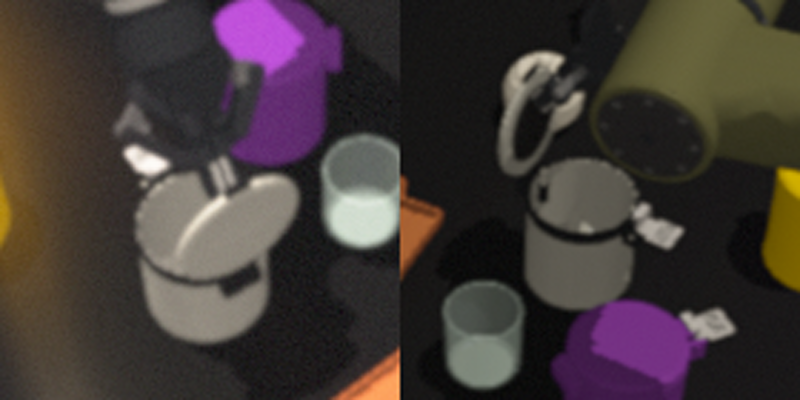

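The crops show the lid near upright with the finger still behind its edge. I push about 0.12 rad further, slowly.

>>> step_arm(translation=[[-0.15,0,0.11],[-0.15,0,0.11],[-0.15,0,0.11],[-0.15,0,0.11],[-0.15,0,0.11],[-0.1,0,0.07],[-0.1,0,0.07],[-0.1,0,0.07],[0,0,0],[0,0,0]], dr=[[0,0,0],[0,0,0],[0,0,0],[0,0,0],[0,0,0],[0,0,0],[0,0,0],[0,0,0],[0,0,0],[0,0,0]])

```text
time: 8.6
eef_pos: [586.5, -178.6, 218.6]
ee_rot: [-3.142, 0.611, 3.081]
contact_force: [-0.3, 0.6, 0.3]
opening: 0.1
grasp_force: 0.0
```

```bash
python3 - <<'E'
from h import *
np.set_printoptions(precision=3,suppress=True)
print(lidang());s=state();print(s["contact_force"],s["time"],tipc())
E
```

```text
{'scene': (793, np.float64(1.797), array([ 87.,  49., 250.]), array([ 44., -50., 149.])), 'side': (177, np.float64(1.697), array([ 82.,  50., 243.]), array([ 59., -49., 152.]))}
[ 0.358 -0.141  0.657] 8.7 [ 67.412  -0.757 212.091]
```

Lid at about 1.72. I back away, rise and level the tool to look inside.

>>> step_arm(translation=[[0.8,0,-0.55],[2.5,0,-1.75],[-1.15,0,-1.64],[0,0,0],[0,0,0],[0,0,0],[0,0,0],[0,0,0],[0,0,0],[0,0,0]], dr=[[0,0,0],[0,0,0],[0,0,0],[0,8,0],[0,8,0],[0,8,0],[0,8,0],[0,3,0],[0,0,0],[0,0,0]])

```text
time: 9.7
eef_pos: [546.1, -176.2, 238.4]
ee_rot: [-3.141, 0.001, 3.08]
contact_force: [0.0, -0.1, -0.3]
opening: -0.0
grasp_force: 0.0
```

```bash
python3 - <<'E'
from h import *
np.set_printoptions(precision=3,suppress=True)
print(lidang(None,("scene",)));p,d,X=take("wrist","w3.png");np.savez("w3.npz",p=p,X=X)
s=state();print(s["time"],tipc(),s["ee_rot"])
Y=X-A;c=np.stack([Y@CX,Y@CY,Y[...,2]],-1)
m=(np.hypot(c[...,0],c[...,1])<48)&(c[...,2]>40)&(c[...,2]<110);m[275:]=0
q=c[m];print(len(q),np.percentile(q,[1,50,99],axis=0))
k=q[q[:,2]>83];print("knob",len(k),k.mean(0) if len(k) else 0,k.min(0),k.max(0))
E
```

```text
{'scene': (681, np.float64(1.805), array([ 87.,  50., 248.]), array([ 26., -50., 150.]))}
9.8 [ 22.041  -0.798 231.279] [-3.141  0.002  3.08 ]
2142 [[-15.967 -13.715  46.38 ]
 [  3.893   5.435  65.139]
 [ 44.903  27.561 105.896]]
knob 465 [19.412  4.63  92.873] [-2.236 -4.707 83.414] [ 47.704  14.598 109.07 ]
```

View pics/w3.png

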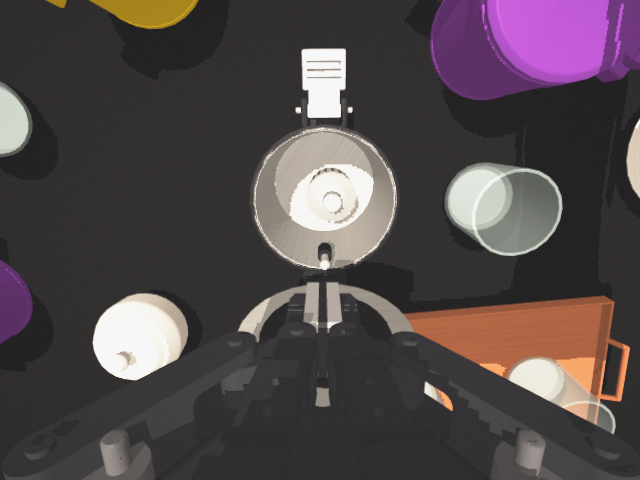

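The view shows the knob at (332,202), the rim centred near (325,197), the pad at (324,68), and the lid standing behind at (325,295).

```bash
python3 - <<'E'
from h import *
np.set_printoptions(precision=1,suppress=True)
z=np.load("w3.npz");X=z["X"];Y=X-A;c=np.stack([Y@CX,Y@CY,Y[...,2]],-1)
print(np.nanmedian(c[199:206,329:336].reshape(-1,3),0))
w=c[180:225,308:356].reshape(-1,3)
k=w[(w[:,2]>80)&(w[:,2]<97)&(np.hypot(w[:,0]-5,w[:,1]-5)<20)];print(len(k),k.mean(0),k.min(0),k.max(0),cv2.minEnclosingCircle(k[:,:2].astype(np.float32)))
b=w[(w[:,2]>55)&(w[:,2]<72)];print("shoulder",len(b),b.mean(0),b.min(0),b.max(0))
r=c.reshape(-1,3);m=(abs(r[:,2]-115)<4)&(abs(np.hypot(r[:,0],r[:,1])-54)<7);r=r[m];print("rim",m.sum(),cv2.fitEllipse(r[:,:2].astype(np.float32)))
print("pad",np.nanmedian(c[55:82,306:343].reshape(-1,3),0))
E
```

```text
[ 4.7  7.1 89.3]
296 [ 4.8  7.  88.4] [-2.4 -0.3 80.7] [13.5 14.6 90.8] ((5.517956733703613, 6.993903636932373), 7.970758438110352)
shoulder 1389 [ 6.   6.9 64.4] [-10.2 -13.9  56.1] [28.2 28.7 69.4]
rim 2986 ((0.9210488796234131, 0.6807094812393188), (106.92057800292969, 109.50373840332031), 91.24032592773438)
pad [-92.1   0.6 110.3]
```

>>> step_arm(translation=[[1.7,0.78,0],[0,0,3.5],[0,0,3.5],[0,0,2.5],[0,0,0],[0,0,0]], dr=[[0,0,0],[0,0,0],[0,0,0],[0,0,0],[0,0,0],[0,0,0]], claw=-0.25, grip_force=20)

```text
time: 10.4
eef_pos: [529.7, -167.6, 145.2]
ee_rot: [-3.141, 0.002, 3.081]
contact_force: [0.9, 1.1, 0.6]
opening: 31.9
grasp_force: 0.0
```

```bash
python3 - <<'E'
from h import *
np.set_printoptions(precision=3,suppress=True)
s=state();print(s["time"],tipc(),s["ee_rot"],s["opening"],go((5,7,72)))
p,d,X=take("wrist","w4.png")
E
```

```text
10.4 [  5.54    6.825 137.215] [-3.141  0.002  3.081] 31.930135548444607 [0.067 0.023 6.521]
```

View pics/w4.png

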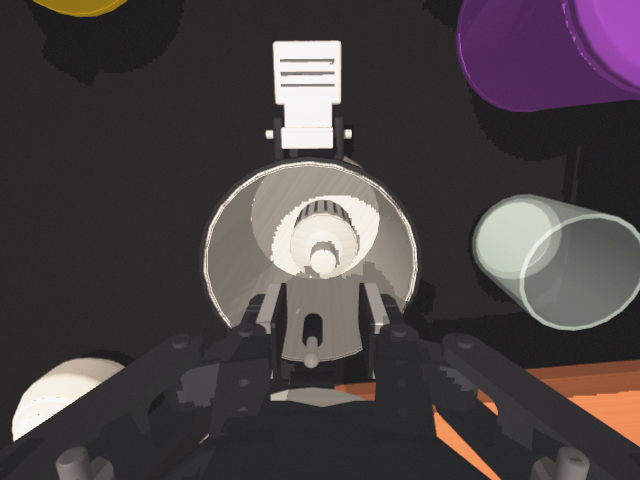

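The knob at (323,260) lies midway between the fingers at (280) and (367), and both fingers are well inside the rim. Descending.

>>> step_arm(translation=[[0.05,0,1.5],[0,0,1.5],[0,0,1.5],[0,0,1.0],[0,0,0.6],[0,0,0.3],[0,0,0],[0,0,0]], dr=[[0,0,0],[0,0,0],[0,0,0],[0,0,0],[0,0,0],[0,0,0],[0,0,0],[0,0,0]])

```text
time: 11.25
eef_pos: [529.7, -167.4, 80.1]
ee_rot: [-3.141, 0.001, 3.081]
contact_force: [-0.7, 0.1, 0.6]
opening: 31.8
grasp_force: 0.0
```

>>> step_arm(translation=[[0,0,0],[0,0,0],[0,0,0],[0,0,0],[0,0,0]], dr=[[0,0,0],[0,0,0],[0,0,0],[0,0,0],[0,0,0]], claw=-1, grip_force=25)

```text
time: 11.75
eef_pos: [529.7, -167.4, 80.2]
ee_rot: [-3.141, 0.001, 3.081]
contact_force: [-0.6, 0.3, 4.3]
opening: 14.8
grasp_force: 24.7
```

>>> step_arm(translation=[[0,0,-0.3],[0,0,-0.5],[0,0,-1],[0,0,-1],[0,0,0],[0,0,0]], dr=[[0,0,0],[0,0,0],[0,0,0],[0,0,0],[0,0,0],[0,0,0]])

```text
time: 12.35
eef_pos: [529.6, -167.2, 108.0]
ee_rot: [3.141, 0.001, 3.081]
contact_force: [0.2, -0.5, -2.2]
opening: 14.6
grasp_force: 24.4
```

>>> step_arm(translation=[[0,0,-1.5],[0,0,-2],[0,0,-2],[0,0,-2],[0,0,-2],[0,0,-2],[0,0,-2],[0,0,-1],[0,0,0],[0,0,0]], dr=[[0,0,0],[0,0,0],[0,0,0],[0,0,0],[0,0,0],[0,0,0],[0,0,0],[0,0,0],[0,0,0],[0,0,0]])

```text
time: 13.35
eef_pos: [529.2, -167.1, 251.8]
ee_rot: [3.141, -0.001, 3.081]
contact_force: [0.3, -0.2, -1.9]
opening: 14.7
grasp_force: 24.4
```

```bash
python3 - <<'E'
from h import *
np.set_printoptions(precision=2,suppress=True)
s=state();print(s["time"],s["eef_pos"],s["ee_rot"],s["opening"],s["grasp_force"],s["contact_force"],s["q"])
for n in("scene","side"):
    p,d,X=take(n,n+"_d.png");np.savez(n+"_d.npz",p=p,X=X)
# saucer stack: rim points near (518,176)
    m=(np.hypot(X[...,0]-518,X[...,1]-176)<85)&(X[...,2]>49)&(X[...,2]<60)
    q=X[m][:,:2].astype(np.float32);print(n,m.sum(),cv2.minEnclosingCircle(q),cv2.fitEllipse(cv2.convexHull(q)))
    m=(np.hypot(X[...,0]-518,X[...,1]-176)<85)&(X[...,2]>35)&(X[...,2]<60);q=X[m];print(len(q),np.percentile(q,[1,50,99],axis=0))
a=cv2.imread("pics/scene_d.png")[130:330,210:430];b=cv2.imread("pics/side_d.png")[160:360,230:450]
cv2.imwrite("pics/d.png",cv2.resize(np.hstack([a,b]),(800,364),interpolation=2))
print(lidang())
E
```

```text
13.35 [ 529.17 -167.07  251.76] [ 3.14 -0.    3.08] 14.730826665573618 24.406678676605225 [ 0.28 -0.21 -1.86] [ 0.06 -0.08 -0.01 -0.   -1.64 -1.69]
scene 320 ((507.92034912109375, 195.59893798828125), 70.15294647216797) ((509.2559814453125, 194.01248168945312), (132.02272033691406, 139.10049438476562), 109.46431732177734)
1479 [[443.79 129.9   35.57]
 [508.92 195.57  43.94]
 [574.23 257.45  56.39]]
side 231 ((506.1522216796875, 197.87789916992188), 69.15554809570312) ((506.8084716796875, 195.76695251464844), (130.18170166015625, 137.2508087158203), 120.23540496826172)
1722 [[440.08 132.89  35.27]
 [510.24 191.29  41.95]
 [570.59 256.68  54.52]]
{'scene': (1059, np.float64(1.771), array([ 88.,  49., 246.]), array([ -3., -50., 149.])), 'side': (352, np.float64(1.538), array([ 82.,  50., 245.]), array([-22., -49., 151.]))}
```

View pics/d.png

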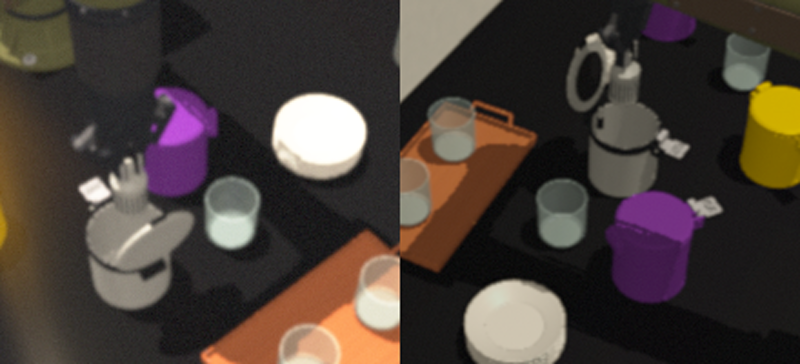

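The infuser hangs upright from the gripper, the lid stands open, and the saucer stack is centred at (508,195). I carry it across.

>>> step_arm(translation=[[0.2,1.8,0],[0.4,3.6,0],[0.4,3.6,0],[0.45,3.6,0],[0.45,3.6,0],[0.45,3.6,0],[0.45,3.6,0],[0.45,3.6,0],[0.4,3.6,0],[0.4,3.6,0],[0.23,1.8,0],[0,0,0]], dr=[[0,0,0],[0,0,0],[0,0,0],[0,0,0],[0,0,0],[0,0,0],[0,0,0],[0,0,0],[0,0,0],[0,0,0],[0,0,0],[0,0,0]])

```text
time: 14.75
eef_pos: [508.1, 196.5, 251.4]
ee_rot: [-3.141, -0.002, 3.083]
contact_force: [0.3, -0.9, -1.0]
opening: 15.0
grasp_force: 24.5
```

>>> step_arm(translation=[[0,0,0],[0,0,0]], dr=[[0,0,0],[0,0,0]])

```text
time: 14.95
eef_pos: [508.8, 193.8, 252.6]
ee_rot: [-3.141, -0.0, 3.08]
contact_force: [0.4, 0.1, -0.9]
opening: 14.6
grasp_force: 24.5
```

```bash
python3 - <<'E'
from h import *
np.set_printoptions(precision=2,suppress=True)
s=state();print(s["time"],s["eef_pos"],s["ee_rot"],s["opening"],s["grasp_force"])
p,d,X=take("wrist","w5.png")
def circ(z0,z1):
    m=(np.hypot(X[...,0]-508,X[...,1]-195)<85)&(X[...,2]>z0)&(X[...,2]<z1)
    q=X[m][:,:2].astype(np.float32)
    print(z0,m.sum(),q.min(0),q.max(0),cv2.minEnclosingCircle(q))
    D=np.c_[2*q,np.ones(len(q))];sol=np.linalg.lstsq(D,(q**2).sum(1),rcond=None)[0];print(sol[:2],np.sqrt(sol[2]+sol[0]**2+sol[1]**2))
circ(51,58);circ(36,43)
m=(np.hypot(X[...,0]-s["eef_pos"][0],X[...,1]-s["eef_pos"][1])<30)&(X[...,2]>120)&(X[...,2]<230);q=X[m];print("inf",len(q),np.percentile(q,[1,50,99],axis=0))
E
```

```text
14.95 [508.76 193.76 252.57] [-3.14 -0.    3.08] 14.555788782442667 24.518357813358307
51 2106 [438.72 128.17] [566.97 266.21] ((507.9854431152344, 197.40573120117188), 69.43153381347656)
[507.82 197.33] 66.18886175712362
36 5166 [439.04 147.54] [549.19 246.15] ((497.28387451171875, 199.5407257080078), 58.617225646972656)
[504.23 198.08] 31.74309717463272
inf 1599 [[486.72 174.54 178.85]
 [488.93 195.43 208.1 ]
 [503.54 215.1  229.65]]
```

View pics/w5.png

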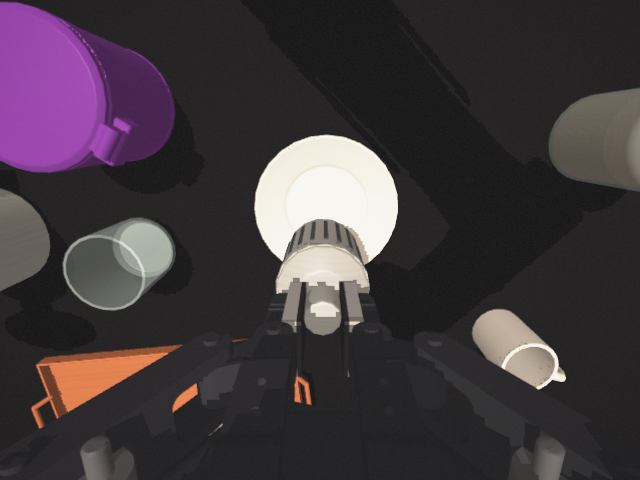

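The wrist view shows the saucer centred at (326,205) in front of the held infuser at (323,250), which is upright. The centre measures (508,197), so I shift y by 2.5 mm and lower.

>>> step_arm(translation=[[0,0.25,1],[0,0,2.2],[0,0,2.5],[0,0,2.5],[0,0,2],[0,0,1.3],[0,0,0.8],[0,0,0.4],[0,0,0.2],[0,0,0],[0,0,0]], dr=[[0,0,0],[0,0,0],[0,0,0],[0,0,0],[0,0,0],[0,0,0],[0,0,0],[0,0,0],[0,0,0],[0,0,0],[0,0,0]])

```text
time: 16.1
eef_pos: [509.1, 197.4, 124.4]
ee_rot: [3.141, 0.001, 3.081]
contact_force: [0.3, 0.3, -1.3]
opening: 14.9
grasp_force: 24.5
```

>>> step_arm(translation=[[0,0,0.15],[0,0,0.15],[0,0,0.1],[0,0,0.1],[0,0,0]], dr=[[0,0,0],[0,0,0],[0,0,0],[0,0,0],[0,0,0]])

```text
time: 16.6
eef_pos: [508.7, 197.1, 118.3]
ee_rot: [-3.141, -0.0, 3.08]
contact_force: [-0.5, 0.1, 0.2]
opening: 14.9
grasp_force: 24.5
```

>>> step_arm(translation=[[0,0,0.05],[0,0,0.05],[0,0,0.05],[0,0,0]], dr=[[0,0,0],[0,0,0],[0,0,0],[0,0,0]])

```text
time: 17.0
eef_pos: [508.7, 197.1, 116.9]
ee_rot: [-3.141, -0.0, 3.081]
contact_force: [0.5, 0.8, -1.1]
opening: 14.5
grasp_force: 24.5
```

>>> step_arm(translation=[[0,0,0.05],[0,0,0.05],[0,0,0]], dr=[[0,0,0],[0,0,0],[0,0,0]])

```text
time: 17.3
eef_pos: [508.9, 197.2, 116.3]
ee_rot: [3.141, 0.0, 3.081]
contact_force: [-0.8, -0.3, 0.7]
opening: 14.3
grasp_force: 24.6
```

>>> step_arm(translation=[[0,0,0.05],[0,0,0]], dr=[[0,0,0],[0,0,0]])

```text
time: 17.5
eef_pos: [509.0, 197.2, 116.3]
ee_rot: [3.141, 0.001, 3.081]
contact_force: [-1.4, -0.2, 4.5]
opening: 15.0
grasp_force: 24.9
```

Contact made, so I release.

>>> step_arm(translation=[[0,0,-0.03],[0,0,0],[0,0,0],[0,0,0]], dr=[[0,0,0],[0,0,0],[0,0,0],[0,0,0]], claw=-0.2)

```text
time: 17.9
eef_pos: [508.7, 197.1, 115.6]
ee_rot: [-3.141, -0.0, 3.08]
contact_force: [-0.5, -0.0, -0.1]
opening: 34.2
grasp_force: 0.0
```

>>> step_arm(translation=[[0,0,-0.5],[0,0,-1.5],[0,0,-3],[0,0,-4],[0,0,-4],[0,0,-2],[0,0,0],[0,0,0]], dr=[[0,0,0],[0,0,0],[0,0,0],[0,0,0],[0,0,0],[0,0,0],[0,0,0],[0,0,0]])

```text
time: 18.7
eef_pos: [508.9, 197.3, 266.9]
ee_rot: [3.14, 0.001, 3.081]
contact_force: [-0.6, 0.0, -0.4]
opening: 34.5
grasp_force: 0.0
```

```bash
python3 - <<'E'
from h import *
np.set_printoptions(precision=2,suppress=True)
s=state();print(s["time"],s["eef_pos"],s["opening"])
for n in("scene","side"):
    p,d,X=take(n,n+"_e.png")
    m=(np.hypot(X[...,0]-508,X[...,1]-197)<40)&(X[...,2]>60)&(X[...,2]<140);q=X[m]
    print(n,len(q),np.percentile(q,[1,50,99],axis=0)); k=q[q[:,2]>118];print("knob",k.mean(0))
a=cv2.imread("pics/scene_e.png")[130:330,210:430];b=cv2.imread("pics/side_e.png")[160:360,230:450]
cv2.imwrite("pics/e.png",cv2.resize(np.hstack([a,b]),(800,364),interpolation=2))
print(lidang())
E
```

```text
18.7 [508.86 197.33 266.94] 34.49965916852644
scene 306 [[489.85 172.68  61.04]
 [516.1  188.17  97.76]
 [532.14 214.64 127.36]]
knob [510.58 194.26 123.86]
side 359 [[482.92 180.74  60.76]
 [500.38 208.04  96.03]
 [526.14 221.96 125.05]]
knob [506.11 199.7  122.95]
{'scene': (666, np.float64(1.807), array([ 89.,  49., 247.]), array([ 72., -50., 150.])), 'side': (122, np.float64(1.696), array([ 82.,  32., 241.]), array([ 62., -50., 163.]))}
```

View pics/e.png

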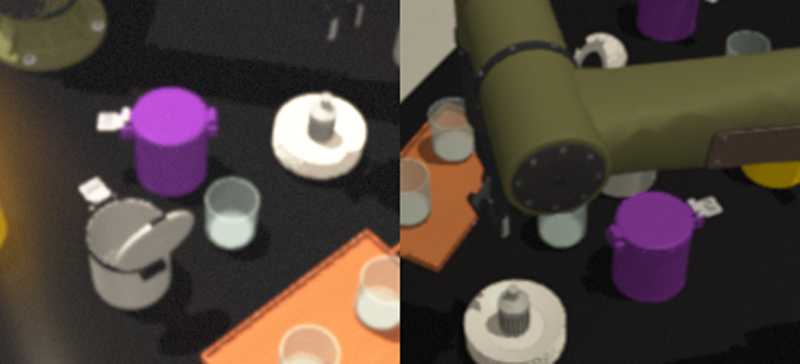

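The infuser stands upright in the middle of the top saucer, at (322,118) in the scene crop. The caddy is in place with its lid open, at (130,250). Handing in.

```bash
python3 -c "
from workcell import *
print(job_done())"
```

```text
the job is handed in; nothing more can be done
None
```

I handed the job in at about 18.8 s of the 59 s limit: the caddy stands where it was with its lid open at about 1.7 rad, and the infuser stands upright in the middle of the top saucer. The final pictures show this, but the hand-in returned no verdict.

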